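# Dispense a culture dish and set it on the microscope

### The job

Push the dish dispenser's sprung slide all the way in so that it delivers the lowest dish onto the landing, then let the slide spring back out. Take the delivered dish and set it down (do not drop it) flat on the microscope's stage, centred over the round dark viewing window, and let go. Leave the other dishes in the dispenser and do not disturb the other things on the bench.

Things in the scene. Friction and masses are not known exactly. Their poses are not given: they have to be found in the camera images.
- dispenser: fixed dish dispenser; origin on the table under the centre of its clear magazine (72 x 71, open top at z 64) holding three stacked small dishes. x axis = push direction (roughly world +y), z up. Grey base plate 275 x 84 x 12 thick. The slide pushes the lowest dish out to the landing (x 36 to 114, no side walls, 6 high lip at 116); once the slide is out again the next dish has dropped down
- slide (a joint): travel of the dispenser's slide in m: 0 = sprung fully out, 0.080 = pushed fully in against its stop, along the dispenser's x axis. A spring drives it back whenever it is not held: about 3 N at the start, 7.5 N at the end of the stroke
- paddle (a point): centre of the back face (the one to push) of the slide's upright black paddle, 60 wide, 8 thick, standing from 12 to 67 above the table; this point is 42 above the table, at x = -138 in the dispenser's frame with the slide out and -58 with it fully in; moves with the slide
- dish_low: the lowest of the three small dishes in the magazine, the one to be dispensed: closed pale round dish, loose, 60 diameter, 15 high, about 40 g, smooth upright side all round. Origin: centre of its underside, z up
- dish_mid: the middle small dish in the magazine, same size and origin as dish_low; it must stay in the dispenser
- dish_top: the top small dish in the magazine, same size and origin as dish_low; it must stay in the dispenser
- microscope: fixed inverted microscope, cream and black. Origin: on the table under the viewing window. Stage: flat dark plate 190 (x) x 200 (y) centred above the origin, top at 190 above the table, free space above. Eyepieces and a lamp column (up to 530 high) stand on its +y side from y = +120, roughly world +y, away from the dispenser
- window (a point): centre of the round dark viewing window (30 diameter, flush, in a bright flush disc 110 diameter) on the top face of the microscope's stage, 190 above the table; z up
- marker: loose black-and-white marker pen, 140 long, 17 thick, lying flat near the dispenser on the robot's side; bystander. Origin: centre of its underside, on the table
- big_dish: loose closed round culture dish, 90 diameter, 18 high, lying flat on the table beyond the dispenser; bystander, not one of the small dishes. Origin: centre of its underside, on the table
- tip_box: loose grey closed pipette-tip box 120 x 85 x 54 high, standing beyond the dispenser; bystander. Origin: centre of its underside, on the table
- media_bottle: loose clear bottle with a screw cap, 68 diameter, 150 high, standing beyond the microscope; bystander. Origin: centre of its underside, on the table
- landing (a point): point on the top face of the dispenser's landing, at x = +77, y = 0 in the dispenser's frame, 12 above the table: about where the delivered dish's centre comes to rest
Things that resemble listed ones, but are neither listed nor needed, are in the scene too. Leave any orange or red look-alike of the dish_top alone.

How it is judged (in metres and radians):
On the way, in this order (a step that is already met when the one before it is completed fails the run):
1. the slide is pushed fully in (at least 76 of its 80 mm) (value of joint slide above 0.076 m), for 0.1 s.
2. the slide has sprung back out and the delivered dish lies flat on the landing (value of joint slide below 0.006 m and horizontal distance between dish_low and landing below 0.015 m and z of dish_low in the frame of dispenser below 0.016 m and angle between dish_low's own z axis and vertical below 0.08 rad), for 0.1 s.
At the end, for the whole second after the job is handed in: The dispensed dish rests flat (within 3 degrees) and upright on the microscope's stage, its centre within 10 mm of the viewing window's centre, released and still; the slide is back out (within 6 mm) and the other two dishes lie flat, stacked in the dispenser's magazine (horizontal distance between dish_low and window below 0.01 m and z of dish_low in the frame of window between -0.003 and 0.003 m and angle between dish_low's own z axis and vertical below 0.05 rad and linear speed of dish_low below 0.01 m/s and value of joint slide below 0.006 m and z of dish_mid in the frame of dispenser between 0.008 and 0.016 m and horizontal distance between each of dish_mid, dish_top and dispenser below 0.012 m and angle between each of dish_mid, dish_top's own z axis and vertical below 0.08 rad and z of dish_top in the frame of dispenser between 0.023 and 0.031 m); the robot touches nothing.
It fails at once if the dish is let go more than 12 mm above the stage (horizontal distance between dish_low and window below 0.09 m and z of dish_low in the frame of window above 0.012 m and contact force between the fingers and dish_low below 0.02 N).
It fails at once if a bystander on the bench is moved more than 30 mm (distance of any of marker, big_dish, tip_box, media_bottle from where it was at the start of the episode above 0.03 m).
It fails at once if one of the other two dishes leaves the dispenser's magazine (horizontal distance between any of dish_mid, dish_top and dispenser above 0.03 m).
It also fails if it takes over 54 s, if anything falls off the work surface, if the arm or the gripper's body presses on something with over 40 N, if the wrist force passes 120 N, or if a joint passes its speed limit or range.

### The arm

A 6-joint arm with a two-finger parallel gripper is mounted at the origin on the work surface. World frame = base frame: x ahead of the robot, y to its left, z up, the work surface at z = 0. Lengths are in mm, angles in rad, forces in N, time in s.
With the tool pointing down it reaches from about 350 to 975 mm from the base axis. Payload 7.1 kg.
Tool frame: the origin (TCP) lies midway between the tips of the shut fingers; the grasp point (between the pads) lies 19 mm behind it; z points along the fingers, y is the line along which they close (so a half turn about z gives the same grasp; the last joint's range is limited). The gripper opens to 88 mm and grips with 3 to 60 N. Pads are 20 mm wide; open, the fingers measure 115 mm over their backs; the gripper's body (75 mm by 178 mm) begins 61 mm behind the grasp point.
Start: joints at [1.095, 0.423, 1.63, -0, 1.089, -0.019], TCP at [275.641, 560.916, 222.675] pointing down, gripper open.
Joint ranges: [-3, 3], [-0.9, 2.11], [0.09, 2.58], [-1.31, 4.45], [0.11, 2.69], [-2.54, 2.54]. Speed limits (rad/s): [2.39, 2.39, 3.01, 3.14, 3.14, 3.14].

### API

Orientations are given as a rotation vector (axis times angle).
In Python, from workcell import ctrl gives the robot as it stands.
- The arm moves only by the shell command python3 -m pendant 'ROWS'. ROWS is a JSON object of lists of equal length, an entry for each row: "grip": the opening, from -1 (shut) to 1 (fully open); "linear": the shift along the tool's x, y, z in mm, a list of three; "angular": the turn, a rotation vector about the tool's x, y, z in rad, a list of three. In form: {"grip": [grip, ...], "linear": [[tx, ty, tz], ...], "angular": [[ax, ay, az], ...]}. A call has 1 to 12 rows; each row shifts and turns the commanded pose from where the row before left it, along the tool's axes as they then stand; what a row does not reach is not made up. A row lasts 1/12 s, in which the tool goes at most 41.7 mm and 7.16 degrees, less where a joint would pass 70% of its speed; a pose out of reach is approached as far as the arm can. A call with a gripper value outside its range is refused whole. The fingers move at their own pace and stop on an object; the grip force is fixed at half the most. Time passes only in rows, so rows that do not move let the fingers close. It gives the time, the measured TCP pose, the force, the opening and the grip force at its end, in the units of the state.
- ctrl.get_obs(): the state, without advancing time (a new reading comes with each control period).
- ctrl.get_image(name): name is "side" or "top"; returns the picture (480x640x3 uint8, red, green, blue); there is no depth.
- ctrl.camera_params(name): a dict with "vfov" (degrees; the focal length in pixels is half the picture's height over the tangent of half this angle, whatever the lens; pixels are square), "cx", "cy" (the principal point, pixels), "R" (3x3) and "t" (3): a world point X has camera coordinates R X + t. Camera axes: x right, y down, z forward; pixel columns grow to the right and rows downward; lengths in mm; the calibration is good to about 2 mm. A picture is of the moment at which its call begins. camera_params takes no time and is no camera call.
- ctrl.close_job(): hands the job in; it is judged then, once.
The state is a dict: "t": time; "qpos": joint angles; "qvel": joint speeds; "joint_torque": joint torques, N m; "ee_pos": TCP position; "orientation": TCP orientation; "ft_force": force on the tool from outside, world axes, zero at the start; "moment": the same for the moment, N m; "width": finger opening in mm; "grasp_force": force on a finger pad.
Only numpy, scipy, OpenCV 4.12 (cv2) and the standard library are available. Lean on these libraries where they do the work, as an engineer would, in place of code of your own. Each camera call takes 0.05 s, during which the arm holds its last target. There are 200 camera calls.

## Working session

There is one attempt and no reset: what is moved stays moved. The work goes in short steps, Python scripts to look and compute and a shell command to move; the robot and the scene stay as the last step left them, time stands still between calls to the robot, and variables do not carry over. Pictures are saved under pics/ and viewed, at most 10 in all, crops included, and the job is handed in when it is done.

```bash
mkdir -p pics; python3 - <<'E'
from workcell import ctrl
import cv2,json
o=ctrl.get_obs();print({k:(v if not hasattr(v,'tolist') else v.tolist()) for k,v in o.items()})
for n in("side","top"):
    cv2.imwrite(f"pics/{n}0.png",ctrl.get_image(n)[:,:,::-1]);print(n,ctrl.camera_params(n))
E
```

```text
{'t': 0.0, 'qpos': [1.0950185440004532, 0.42386665688946307, 1.6307119960979235, 1.0215420061702876e-05, 1.0886150024151986, -0.01902159808610441], 'qvel': [0.001454109000316521, -0.002292502781141512, 0.0006452558271866346, -0.00021177668999585868, 0.0006789497391173527, -0.0005201062919199282], 'joint_torque': [-0.0003220269354642369, -54.46237564086914, -27.367583513259888, 0.0643165921792388, 0.02269497374072671, -0.00016169477021321654], 'ee_pos': [275.3703657530954, 560.4210350295225, 221.876951652849], 'orientation': [-0.7111666766773184, -3.0596277714942337, 0.0024344859969202878], 'ft_force': [0.1920126998757365, -0.22596439336544472, -0.1302166171523219], 'moment': [-0.017812592776002972, -0.01974119288742093, 0.0077427905152732445], 'grasp_force': 0.0, 'width': 87.8932120228492}
side {'vfov': 54.843067944033095, 'cx': 320.2189161452219, 'cy': 234.99957924812597, 'R': array([[ 0.91963743, -0.39222282, -0.02069439],
       [-0.26098264, -0.57084737, -0.77847373],
       [ 0.29352182,  0.72131445, -0.62733595]]), 't': array([-478.42833849,  260.06885307,  918.61871505])}
top {'vfov': 49.99394009127206, 'cx': 318.5820410527952, 'cy': 242.58766697207164, 'R': array([[ 4.54641081e-04, -9.99980494e-01,  6.22928665e-03],
       [-9.87832903e-01, -1.41786916e-03, -1.55512523e-01],
       [ 1.55518322e-01, -6.08279193e-03, -9.87814280e-01]]), 't': array([ 18.43435849, 542.15590517, 928.46139268])}
```

View pics/side0.png

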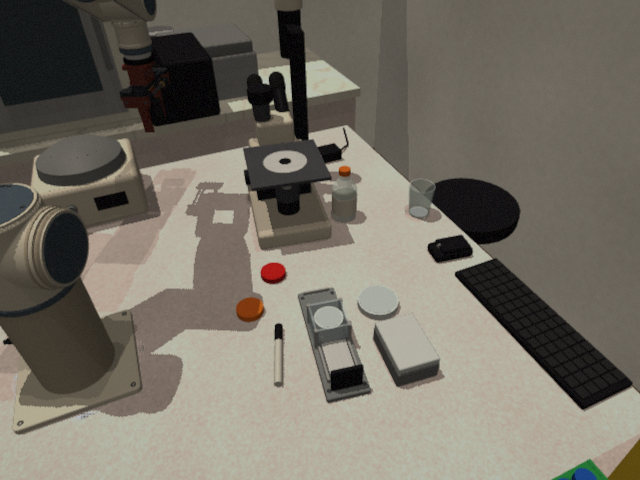

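View pics/top0.png

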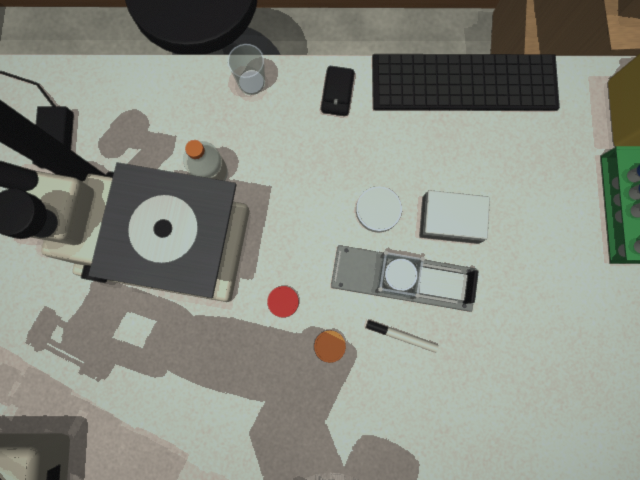

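The side view shows the dispenser at about (330,340), with the landing toward the microscope and the black paddle at (346,374). The top view shows the magazine at (402,274), landing (358,267), paddle (471,287) and viewing window (162,229).

Things that could be taken for the dish (top view):
- white stack in the magazine (402,274)
- big dish (379,208)
- red disc (283,301)
- orange disc (330,346)

I choose the lowest dish of the stack in the magazine, and I'll check it in one crop.

```bash
cat > h.py <<'E'
import numpy as np,cv2
from workcell import ctrl
def cam(n):
    p=ctrl.camera_params(n);return p,240/np.tan(np.radians(p['vfov']/2))
def ray(n,uv,z):
    p,f=cam(n);R=np.array(p['R']);t=np.array(p['t'])
    c=-R.T@t;d=R.T@np.array([(uv[0]-p['cx'])/f,(uv[1]-p['cy'])/f,1])
    return c+d*(z-c[2])/d[2]
def proj(n,X):
    p,f=cam(n);c=np.array(p['R'])@np.array(X,float)+p['t'];return f*c[:2]/c[2]+[p['cx'],p['cy']]
def blob(m,near):
    n,l,s,c=cv2.connectedComponentsWithStats(m.astype(np.uint8))
    i=1+np.argmin([np.hypot(*(c[k]-near))+(1e4 if s[k][4]<30 else 0) for k in range(1,n)])
    return l==i,c[i],s[i]
E
python3 - <<'E'
from h import *
T=cv2.imread('pics/top0.png');S=cv2.imread('pics/side0.png')
a=cv2.resize(T[235:325,320:490],None,fx=4.5,fy=4.5,interpolation=cv2.INTER_CUBIC)[:,:780]
b=cv2.resize(S[280:405,290:450],None,fx=1.5,fy=1.5)
cv2.imwrite('pics/crop0.png',a)
for n,I,pt,w in(('top',T,(162,229),(130,193,90,205)),('side',S,(284,161),(145,175,255,312))):
    g=I.min(2).astype(int);m=np.zeros(g.shape,np.uint8)
    y0,y1,x0,x1=(185,272,120,205) if n=='top' else (145,178,255,315)
    m[y0:y1,x0:x1]=g[y0:y1,x0:x1]>110
    mm,c,s=blob(m,pt);ct,_=cv2.findContours(mm.astype(np.uint8),cv2.RETR_EXTERNAL,cv2.CHAIN_APPROX_NONE)
    e=cv2.fitEllipse(max(ct,key=len));print(n,'disc',e,ray(n,e[0],190))
for uv in((342,246),(332,288),(472,311),(479,264)):print(uv,ray('top',uv,12).round(1))
E
```

```text
top disc ((162.39938354492188, 228.45077514648438), (65.96623992919922, 69.42630004882812), 55.381465911865234) [541.4254367  269.68072268 190.        ]
side disc ((284.6336669921875, 161.3713836669922), (21.338960647583008, 43.31068801879883), 86.51106262207031) [543.09318063 269.79567475 190.        ]
(342, 246) [540.3 -26.8  12. ]
(332, 288) [458.7  -7.   12. ]
(472, 311) [ 415.1 -274.2   12. ]
(479, 264) [ 505.4 -292.    12. ]
```

View pics/crop0.png

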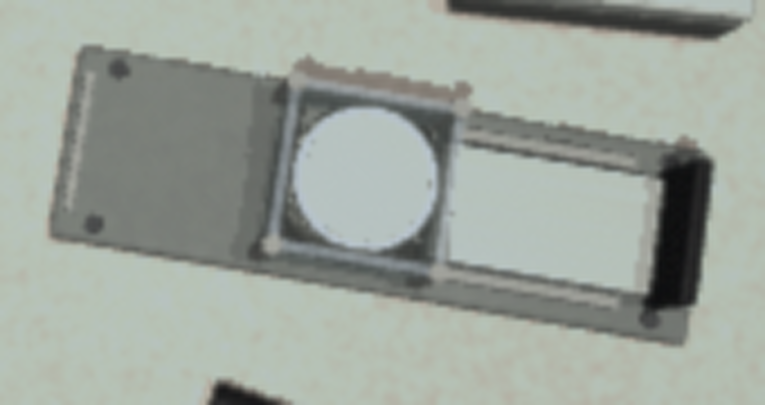

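The crop confirms the pale round dish stack inside the clear magazine (crop 365,178, picture 401,274.6). The landing is on the left and the black paddle on the right, with its back edge from crop (712,160) to (695,302).

```bash
python3 - <<'E'
from h import *
T=cv2.imread('pics/top0.png');S=cv2.imread('pics/side0.png')
g=T.min(2);m=np.zeros(g.shape,np.uint8);m[250:300,380:420]=g[250:300,380:420]>140
mm,c,s=blob(m,(401,274));mm=cv2.morphologyEx(mm.astype(np.uint8),cv2.MORPH_OPEN,np.ones((5,5)))
ct,_=cv2.findContours(mm,cv2.RETR_EXTERNAL,2);e=cv2.fitEllipse(cv2.convexHull(max(ct,key=len)));print('dish',e,ray('top',e[0],57))
P=lambda x,y:(320+x/4.5,235+y/4.5)
q=[ray('top',P(*p),12) for p in((82,47),(50,238),(685,345))]
print(np.round(q,1))
d=q[1]-q[2];print('len',np.linalg.norm(d),'yaw',np.degrees(np.arctan2(d[1],d[0])));w=q[0]-q[1];print(np.linalg.norm(w),np.degrees(np.arctan2(w[1],w[0])))
pb=[ray('top',P(*p),67) for p in((712,160),(695,302))];print('paddle',np.round(pb,1));w=pb[0]-pb[1];print(np.linalg.norm(w),np.degrees(np.arctan2(w[1],w[0])))
m=T.max(2)<45;m2=np.zeros_like(m);m2[260:308,455:485]=m[260:308,455:485];mm,c,s=blob(m2,(471,287));print(c,s,cv2.minAreaRect(np.argwhere(mm)[:,::-1].astype(np.float32)))
# dish in side view
g=S.min(2);m=np.zeros(g.shape,np.uint8);m[300:335,305:350]=g[300:335,305:350]>125
ct,_=cv2.findContours(m,cv2.RETR_EXTERNAL,2);ct=max(ct,key=cv2.contourArea);e=cv2.fitEllipse(ct);print('side dish',e,ray('side',e[0],57))
o=ctrl.get_obs();from scipy.spatial.transform import Rotation as R
print(R.from_rotvec(o['orientation']).as_matrix().round(3))
E
```

```text
dish ((400.642333984375, 274.2367248535156), (31.336977005004883, 32.25491714477539), 130.31459045410156) [ 481.05919125 -132.08547988   57.        ]
[[ 541.3  -19.4   12. ]
 [ 458.9   -5.3   12. ]
 [ 413.8 -274.6   12. ]]
len 273.01760537191115 yaw 80.49497759662071
83.61679516813997 -9.710840735667276
paddle [[ 487.  -272.4   67. ]
 [ 429.7 -262.8   67. ]]
58.07423549360944 -9.500226601415216
[470.51041667 286.82986111] [463 271  14  33 288] ((470.15228271484375, 287.0210266113281), (10.077010154724121, 33.33953094482422), 7.853313446044922)
side dish ((330.5952453613281, 316.1569519042969), (25.226472854614258, 36.0640869140625), 71.46520233154297) [ 488.1357354  -131.53120124   57.        ]
[[-0.897  0.441 -0.001]
 [ 0.441  0.897 -0.001]
 [ 0.    -0.001 -1.   ]]
```

```bash
cat >> h.py <<'E'
from scipy.spatial.transform import Rotation as Rot
A=np.array([.1665,.986,0]);O=np.array([480.8,-131.8,0])
def st(target=None):
    o=ctrl.get_obs();M=Rot.from_rotvec(o['orientation']).as_matrix();p=np.array(o['ee_pos'])
    print('t',round(o['t'],2),'p',p.round(1),'q',np.round(o['qpos'],2),'F',np.round(o['ft_force'],1),'w',round(o['width'],1),'g',round(o['grasp_force'],1))
    print('tilt/yaw_y',M[:,2].round(3),np.degrees(np.arctan2(M[1,1],M[0,1])).round(2))
    if target is not None: print('tool delta',(M.T@(np.array(target)-p)).round(1))
E
python3 -m pendant '{"grip":[-1,-1,-1,-1,-1,-1,-1,-1,-1,-1,-1,-1],"linear":[[0,0,-3],[0,0,-3],[0,0,-3],[0,0,-3],[0,0,-3],[0,0,-3],[0,0,-3],[0,0,-3],[0,0,-3],[0,0,-3],[0,0,-3],[0,0,-3]],"angular":[[0,0,0.1067],[0,0,0.1067],[0,0,0.1067],[0,0,0.1067],[0,0,0.1067],[0,0,0.1067],[0,0,0.1067],[0,0,0.1067],[0,0,0.1067],[0,0,0.1067],[0,0,0.1067],[0,0,0.1067]]}'
python3 -c "
from h import *
st([430,-320,200])"
```

```text
t: 1.1
ee_pos: [275.5, 560.6, 258.3]
orientation: [2.403, 2.023, -0.001]
ft_force: [0.1, 0.4, 0.4]
width: 11.4
grasp_force: 0.0
t 1.1 p [275.5 560.6 258.3] q [1.09 0.39 1.6  0.   1.16 1.27] F [0.1 0.4 0.4] w 11.4 g 0.0
tilt/yaw_y [-0.    -0.001 -1.   ] -9.84
tool delta [-841.2  302.7   59. ]
```

```bash
python3 -m pendant '{"grip":[-1,-1,-1,-1,-1,-1,-1,-1,-1,-1,-1,-1],"linear":[[-30,11,0],[-35,12.5,0],[-35,12.5,0],[-35,12.5,0],[-35,12.5,0],[-35,12.5,0],[-35,12.5,0],[-35,12.5,0],[-35,12.5,0],[-35,12.5,0],[-35,12.5,0],[-35,12.5,0]],"angular":[[0,0,0],[0,0,0],[0,0,0],[0,0,0],[0,0,0],[0,0,0],[0,0,0],[0,0,0],[0,0,0],[0,0,0],[0,0,0],[0,0,0]]}'
python3 -m pendant '{"grip":[-1,-1,-1,-1,-1,-1,-1,-1,-1,-1,-1,-1],"linear":[[-35,12.5,0],[-35,12.5,0],[-35,12.5,0],[-35,12.5,0],[-35,12.5,0],[-35,12.5,0],[-35,12.5,5],[-35,12.5,5],[-35,12.5,10],[-35,12.5,10],[-30,12,10],[-20,10,10]],"angular":[[0,0,0],[0,0,0],[0,0,0],[0,0,0],[0,0,0],[0,0,0],[0,0,0],[0,0,0],[0,0,0],[0,0,0],[0,0,0],[0,0,0]]}'
python3 -c "
from h import *
st([449.5,-317,38])"
```

```text
t: 2.1
ee_pos: [353.0, 125.3, 258.6]
orientation: [2.398, 2.03, -0.0]
ft_force: [-0.1, 0.5, -0.2]
width: 0.5
grasp_force: 0.0
t: 3.1
ee_pos: [432.0, -294.7, 207.9]
orientation: [2.4, 2.027, -0.0]
ft_force: [1.0, -0.5, -0.2]
width: 0.5
grasp_force: 0.0
t 3.1 p [ 432.  -294.7  207.9] q [-0.62  0.29  1.87 -0.    0.98 -0.45] F [ 1.  -0.5 -0.2] w 0.5 g 0.0
tilt/yaw_y [ 0. -0. -1.] -9.64
tool delta [-19.   20.9 170. ]
```

```bash
python3 -m pendant '{"grip":[-1,-1,-1,-1,-1,-1,-1,-1,-1,-1],"linear":[[-6,7,5],[-6,7,20],[-7,7,30],[0,0,30],[0,0,30],[0,0,25],[0,0,20],[0,0,10],[0,0,0],[0,0,0]],"angular":[[0,0,0],[0,0,0],[0,0,0],[0,0,0],[0,0,0],[0,0,0],[0,0,0],[0,0,0],[0,0,0],[0,0,0]]}'
python3 - <<'E'
from h import *
st(O-58*A+[0,0,38])
cv2.imwrite('pics/s1.png',np.hstack([cv2.resize(ctrl.get_image('top')[200:360,300:500,::-1],None,fx=2,fy=2),cv2.resize(ctrl.get_image('side')[260:420,270:470,::-1],None,fx=2,fy=2)]))
E
```

```text
t: 3.93
ee_pos: [449.8, -313.5, 38.9]
orientation: [-2.397, -2.029, 0.0]
ft_force: [0.5, -0.7, -0.2]
width: 0.7
grasp_force: 0.0
t 3.93 p [ 449.8 -313.5   38.9] q [-0.63  0.59  1.89  0.    0.66 -0.46] F [ 0.5 -0.7 -0.2] w 0.7 g 0.0
tilt/yaw_y [-0.001  0.    -1.   ] -9.51
tool delta [126.4   0.5   0.9]
```

View pics/s1.png

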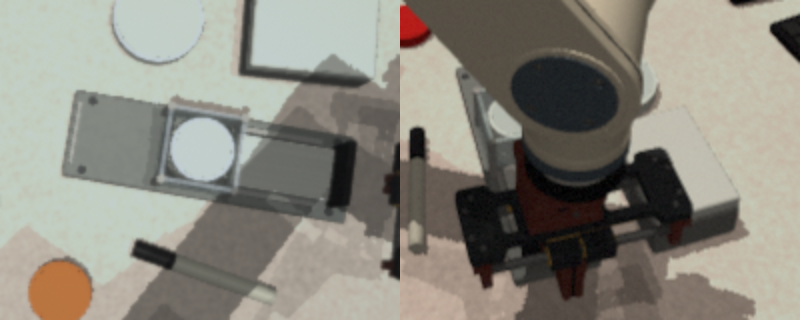

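The tool is in line behind the paddle (paddle at left crop (343,172), fingers at right crop (570,280)), with nothing touched. Next is the push.

```bash
python3 -m pendant '{"grip":[-1,-1,-1,-1,-1,-1,-1,-1,-1,-1,-1,-1],"linear":[[8,0,0],[10,0,0],[8,0,0],[5,0,0],[5,0,0],[5,0,0],[5,0,0],[5,0,0],[5,0,0],[5,0,0],[5,0,0],[5,0,0]],"angular":[[0,0,0],[0,0,0],[0,0,0],[0,0,0],[0,0,0],[0,0,0],[0,0,0],[0,0,0],[0,0,0],[0,0,0],[0,0,0],[0,0,0]]}'
python3 -c "
from h import *
st(O-58*A+[0,0,38])"
```

```text
t: 5.03
ee_pos: [461.5, -244.4, 39.0]
orientation: [2.397, 2.029, -0.001]
ft_force: [-2.9, -6.3, 3.5]
width: 0.5
grasp_force: 3.4
t 5.03 p [ 461.5 -244.4   39. ] q [-0.51  0.57  1.95 -0.    0.62 -0.34] F [-2.9 -6.3  3.5] w 0.5 g 3.4
tilt/yaw_y [ 0.    -0.001 -1.   ] -9.53
tool delta [56.3  0.3  0.9]
```

```bash
python3 -m pendant '{"grip":[-1,-1,-1,-1,-1,-1,-1,-1,-1,-1],"linear":[[4,0,0],[4,0,0],[4,0,0],[4,0,0],[4,0,0],[4,0,0],[4,0,0],[4,0,0],[4,0,0],[3,0,0]],"angular":[[0,0,0],[0,0,0],[0,0,0],[0,0,0],[0,0,0],[0,0,0],[0,0,0],[0,0,0],[0,0,0],[0,0,0]]}'
python3 -c "
from h import *
st(O-58*A+[0,0,38])"
python3 -m pendant '{"grip":[-1,-1,-1],"linear":[[2,0,0],[2,0,0],[1,0,0]],"angular":[[0,0,0],[0,0,0],[0,0,0]]}'
python3 -c "
from h import *
st(O-58*A+[0,0,38])"
```

```text
t: 5.87
ee_pos: [468.1, -206.1, 39.0]
orientation: [2.397, 2.029, -0.001]
ft_force: [-2.7, -7.9, 3.5]
width: 0.6
grasp_force: 4.0
t 5.87 p [ 468.1 -206.1   39. ] q [-0.44  0.56  1.98 -0.    0.61 -0.27] F [-2.7 -7.9  3.5] w 0.6 g 4.0
tilt/yaw_y [ 0.001 -0.001 -1.   ] -9.52
tool delta [17.4  0.2  1. ]
t: 6.12
ee_pos: [468.9, -201.3, 39.0]
orientation: [2.397, 2.029, -0.001]
ft_force: [-3.2, -7.1, 4.1]
width: 0.5
grasp_force: 4.0
t 6.12 p [ 468.9 -201.3   39. ] q [-0.43  0.55  1.98 -0.    0.61 -0.26] F [-3.2 -7.1  4.1] w 0.5 g 4.0
tilt/yaw_y [ 0.001 -0.001 -1.   ] -9.52
tool delta [12.5  0.2  1. ]
```

```bash
python3 -m pendant '{"grip":[-1,-1,-1],"linear":[[1,0,0],[1,0,0],[0.5,0,0]],"angular":[[0,0,0],[0,0,0],[0,0,0]]}'
python3 -m pendant '{"grip":[-1,-1],"linear":[[1,0,0],[0,0,0]],"angular":[[0,0,0],[0,0,0]]}'
python3 -m pendant '{"grip":[-1,-1],"linear":[[1,0,0],[0,0,0]],"angular":[[0,0,0],[0,0,0]]}'
python3 -c "
from h import *
st(O-58*A+[0,0,38])"
```

```text
t: 6.37
ee_pos: [469.3, -198.9, 39.0]
orientation: [2.397, 2.029, -0.001]
ft_force: [-3.5, -7.4, 3.0]
width: 0.6
grasp_force: 4.1
t: 6.53
ee_pos: [469.4, -198.4, 39.0]
orientation: [2.396, 2.029, -0.001]
ft_force: [-4.0, -10.1, 3.5]
width: 0.3
grasp_force: 5.7
t: 6.7
ee_pos: [469.4, -198.3, 39.0]
orientation: [2.395, 2.029, -0.003]
ft_force: [-6.3, -17.8, 2.7]
width: 0.4
grasp_force: 8.9
t 6.7 p [ 469.4 -198.3   39. ] q [-0.42  0.55  1.98 -0.    0.6  -0.25] F [ -6.3 -17.8   2.7] w 0.4 g 8.9
tilt/yaw_y [ 0.001 -0.003 -1.   ] -9.46
tool delta [9.5 0.1 1. ]
```

The force rises with no further motion, so the slide is against its stop. Now ease back.

```bash
python3 -m pendant '{"grip":[-1,-1,-1,-1,-1,-1,-1,-1,-1,-1,-1,-1],"linear":[[-2,0,0],[-4,0,0],[-6,0,0],[-8,0,0],[-8,0,0],[-8,0,0],[-8,0,0],[-8,0,0],[-8,0,0],[-8,0,0],[-8,0,0],[-8,0,0]],"angular":[[0,0,0],[0,0,0],[0,0,0],[0,0,0],[0,0,0],[0,0,0],[0,0,0],[0,0,0],[0,0,0],[0,0,0],[0,0,0],[0,0,0]]}'
python3 -m pendant '{"grip":[0,1,1,1,1,1],"linear":[[-12,0,0],[-8,0,-15],[0,0,-30],[0,0,-35],[0,0,-35],[0,0,-35]],"angular":[[0,0,0],[0,0,0],[0,0,0],[0,0,0],[0,0,0],[0,0,0]]}'
python3 - <<'E'
from h import *
st(O+77*A+[0,0,100])
t=ctrl.get_image('top')[:,:,::-1];s=ctrl.get_image('side')[:,:,::-1]
cv2.imwrite('pics/t2.png',t);cv2.imwrite('pics/s2.png',s)
cv2.imwrite('pics/c2.png',np.hstack([cv2.resize(t[235:325,320:490],None,fx=3,fy=3),cv2.resize(s[270:405,290:370],(240,270))]))
for z in [27]:
  g=t.min(2);m=np.zeros(g.shape,np.uint8);m[248:292,333:379]=g[248:292,333:379]>150
  m=cv2.morphologyEx(m,cv2.MORPH_OPEN,np.ones((3,3)));ct,_=cv2.findContours(m,cv2.RETR_EXTERNAL,2);ct=max(ct,key=cv2.contourArea);e=cv2.fitEllipse(cv2.convexHull(ct));print(e,ray('top',e[0],27),O+77*A)
E
```

```text
t: 7.7
ee_pos: [455.4, -279.6, 38.6]
orientation: [-2.398, -2.029, -0.0]
ft_force: [1.1, -0.0, 0.0]
width: 0.7
grasp_force: 0.0
t: 8.2
ee_pos: [451.3, -298.6, 189.7]
orientation: [-2.397, -2.027, 0.0]
ft_force: [0.3, -0.6, -0.5]
width: 36.9
grasp_force: 0.0
t 8.2 p [ 451.3 -298.6  189.7] q [-0.61  0.34  1.84  0.    0.96 -0.44] F [ 0.3 -0.6 -0.5] w 36.9 g 0.0
tilt/yaw_y [-0.002  0.001 -1.   ] -9.55
tool delta [246.3   1.7  90. ]
((358.8890380859375, 269.0622253417969), (30.22739601135254, 30.940631866455078), 138.22047424316406) [493.69844223 -57.82719581  27.        ] [493.6205 -55.878    0.    ]
```

View pics/c2.png

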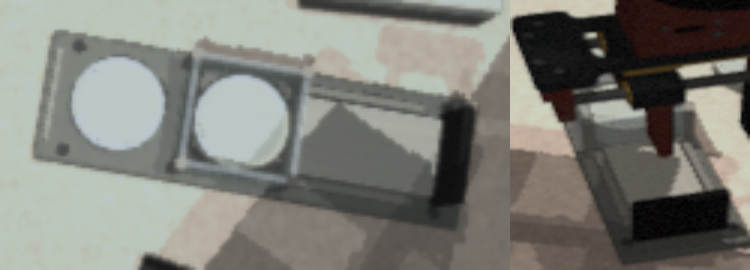

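The dish lies on the landing (left crop (118,103), picture 359,269, world about (493.7,-57.8)). The slide is back out, and the remaining two dishes are in the magazine.

```bash
python3 -m pendant '{"grip":[1,1,1,1,1,1,1,1,1,1,1],"linear":[[20,0,0],[30,0,0],[35,0,0],[35,0,0],[35,0,0],[35,0,0],[30,1,10],[24,0,20],[0,0,25],[0,0,25],[0,0,10]],"angular":[[0,0,0],[0,0,0],[0,0,0],[0,0,0],[0,0,0],[0,0,0],[0,0,0],[0,0,0],[0,0,0],[0,0,0],[0,0,0]]}'
python3 -c "
from h import *
st([493.7,-57.3,15])"
```

```text
t: 9.22
ee_pos: [491.2, -57.5, 95.3]
orientation: [-2.394, -2.028, 0.006]
ft_force: [-0.7, -0.5, -0.0]
width: 87.8
grasp_force: 0.0
t 9.22 p [491.2 -57.5  95.3] q [-0.14  0.44  1.99  0.    0.72  0.02] F [-0.7 -0.5 -0. ] w 87.8 g 0.0
tilt/yaw_y [-0.006  0.001 -1.   ] -9.46
tool delta [ 0.6  2.9 80.3]
```

```bash
python3 -m pendant '{"grip":[1,1,1,1,1,1,1],"linear":[[0.5,1,15],[0,0.5,20],[0,0,20],[0,0,15],[0,0,6],[0,0,3],[0,0,0]],"angular":[[0,0,0],[0,0,0],[0,0,0],[0,0,0],[0,0,0],[0,0,0],[0,0,0]]}'
python3 - <<'E'
from h import *
st([493.7,-57.3,15])
cv2.imwrite('pics/c3.png',np.hstack([cv2.resize(ctrl.get_image('top')[200:320,300:440,::-1],(420,360)),cv2.resize(ctrl.get_image('side')[240:380,260:400,::-1],(360,360))]))
E
```

```text
t: 9.8
ee_pos: [494.9, -58.3, 19.4]
orientation: [-2.398, -2.028, 0.001]
ft_force: [0.4, -0.1, -0.0]
width: 87.8
grasp_force: 0.0
t 9.8 p [494.9 -58.3  19.4] q [-0.14  0.58  2.01  0.    0.55  0.03] F [ 0.4 -0.1 -0. ] w 87.8 g 0.0
tilt/yaw_y [-0.001  0.    -1.   ] -9.56
tool delta [ 0.8 -1.3  4.4]
```

View pics/c3.png

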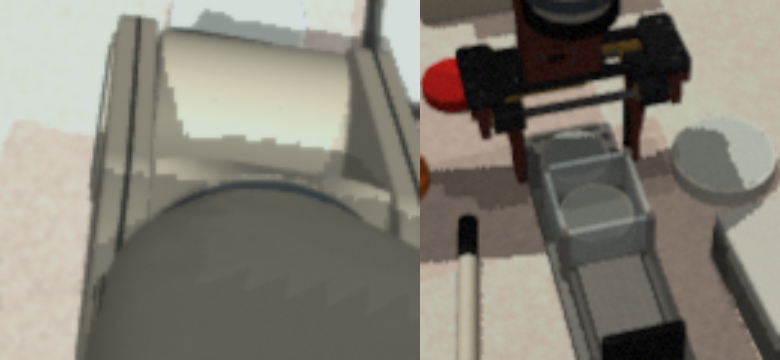

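The right crop shows the fingers at (520,175) and (632,155), straddling the landing with the dish between them. Lower 4 mm and close.

```bash
python3 -m pendant '{"grip":[1,1,1],"linear":[[0.5,-1,2.5],[0,0,1.5],[0,0,0]],"angular":[[0,0,0],[0,0,0],[0,0,0]]}'
python3 -m pendant '{"grip":[-1,-1,-1,-1,-1,-1,-1,-1,-1,-1],"linear":[[0,0,0],[0,0,0],[0,0,0],[0,0,0],[0,0,0],[0,0,0],[0,0,0],[0,0,0],[0,0,0],[0,0,0]],"angular":[[0,0,0],[0,0,0],[0,0,0],[0,0,0],[0,0,0],[0,0,0],[0,0,0],[0,0,0],[0,0,0],[0,0,0]]}'
python3 -c "
from h import *
st([493.7,-57.3,15])"
```

```text
t: 10.15
ee_pos: [494.3, -57.3, 16.0]
orientation: [2.398, 2.029, 0.001]
ft_force: [0.8, -0.5, 0.1]
width: 87.6
grasp_force: 0.0
t: 10.98
ee_pos: [494.3, -57.3, 15.7]
orientation: [2.398, 2.029, 0.0]
ft_force: [-0.6, 0.2, 1.1]
width: 59.6
grasp_force: 30.0
t 10.98 p [494.3 -57.3  15.7] q [-0.14  0.59  2.01 -0.    0.54  0.03] F [-0.6  0.2  1.1] w 59.6 g 30.0
tilt/yaw_y [ 0. -0. -1.] -9.53
tool delta [-0.1 -0.6  0.7]
```

```bash
python3 -m pendant '{"grip":[-1,-1,-1,-1,-1,-1,-1,-1,-1,-1,-1,-1],"linear":[[0,0,-4],[0,0,-10],[0,0,-20],[0,0,-25],[0,0,-28],[0,0,-28],[0,0,-28],[0,0,-28],[0,0,-28],[0,0,-28],[0,0,-20],[0,0,-10]],"angular":[[0,0,0],[0,0,0],[0,0,0],[0,0,0],[0,0,0],[0,0,0],[0,0,0],[0,0,0],[0,0,0],[0,0,0],[0,0,0],[0,0,0]]}'
python3 - <<'E'
from h import *
st([542.2,269.7,245])
t=ctrl.get_image('top')[:,:,::-1];s=ctrl.get_image('side')[:,:,::-1]
u=proj('side',[494,-57,270]).astype(int);v=proj('side',[481,-132,42]).astype(int);print(u,v)
cv2.imwrite('pics/c4.png',np.hstack([cv2.resize(s[u[1]-60:u[1]+60,u[0]-65:u[0]+65],(390,360)),cv2.resize(s[v[1]-60:v[1]+60,v[0]-65:v[0]+65],(390,360))]))
E
```

```text
t: 11.98
ee_pos: [495.2, -57.5, 276.4]
orientation: [2.396, 2.027, 0.005]
ft_force: [0.2, 0.2, -0.5]
width: 59.0
grasp_force: 30.0
t 11.98 p [495.2 -57.5 276.4] q [-0.14  0.17  1.85  0.    1.11  0.03] F [ 0.2  0.2 -0.5] w 59.0 g 30.0
tilt/yaw_y [ 0.005 -0.001 -1.   ] -9.53
tool delta [330.4  -8.   31.4]
[316 209] [327 322]
```

View pics/c4.png

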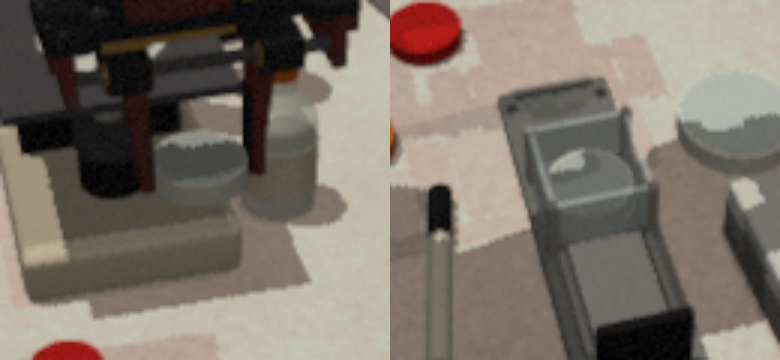

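The left crop shows the dish at (200,165), held level between the fingertips. The right crop shows the landing empty, two dishes still in the magazine and the slide out. Move over the stage.

```bash
python3 -m pendant '{"grip":[-1,-1,-1,-1,-1,-1,-1,-1,-1,-1,-1,-1],"linear":[[10,0,0],[25,-1,0],[35,-1,0],[38,-1,0],[38,-1,0],[38,-1,0],[38,-1,0],[38,-1,0],[35,-1,0],[20,0,0],[10,0,0],[5,0,0]],"angular":[[0,0,0],[0,0,0],[0,0,0],[0,0,0],[0,0,0],[0,0,0],[0,0,0],[0,0,0],[0,0,0],[0,0,0],[0,0,0],[0,0,0]]}'
python3 -m pendant '{"grip":[-1,-1,-1,-1,-1],"linear":[[0,0,10],[0,0,20],[0,0,20],[0,0,15],[0,0,0]],"angular":[[0,0,0],[0,0,0],[0,0,0],[0,0,0],[0,0,0]]}'
python3 - <<'E'
from h import *
st([542.2,269.7,193.7])
t=ctrl.get_image('top')[:,:,::-1];s=ctrl.get_image('side')[:,:,::-1]
u=proj('side',[542,270,200]).astype(int);v=proj('top',[542,270,200]).astype(int)
cv2.imwrite('pics/c5.png',np.hstack([cv2.resize(s[u[1]-50:u[1]+50,u[0]-55:u[0]+55],(396,360)),cv2.resize(t[v[1]-80:v[1]+80,v[0]-85:v[0]+85],(382,360))]))
E
```

```text
t: 13.08
ee_pos: [539.9, 270.8, 270.5]
orientation: [-2.396, -2.031, 0.005]
ft_force: [-0.2, 0.4, -0.6]
width: 59.1
grasp_force: 30.0
t: 13.5
ee_pos: [538.5, 266.7, 203.5]
orientation: [-2.399, -2.026, 0.011]
ft_force: [-1.3, -0.8, -0.7]
width: 59.2
grasp_force: 30.0
t 13.5 p [538.5 266.7 203.5] q [ 0.44  0.41  1.69 -0.    1.04  0.61] F [-1.3 -0.8 -0.7] w 59.2 g 30.0
tilt/yaw_y [-0.007 -0.003 -1.   ] -9.63
tool delta [3.6 3.2 9.7]
```

View pics/c5.png

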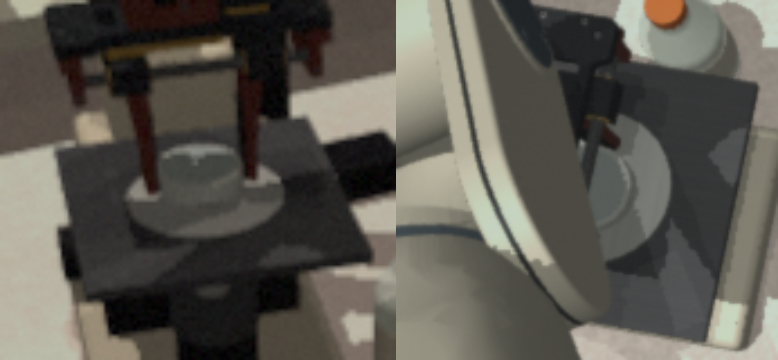

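The dish is held just above the bright disc (left crop (200,175), disc centre about (205,190)). Correct sideways by about 3 mm, then lower.

```bash
python3 -m pendant '{"grip":[-1,-1,-1,-1],"linear":[[1.5,1.5,0],[1,1,0],[0,0,0],[0,0,0]],"angular":[[0,0,0],[0,0,0],[0,0,0],[0,0,0]]}'
python3 -c "
from h import *
st([542.2,269.7,193.7])"
```

```text
t: 13.93
ee_pos: [544.4, 271.7, 208.5]
orientation: [2.398, 2.029, 0.002]
ft_force: [0.2, 0.2, 0.9]
width: 59.3
grasp_force: 30.0
t 13.93 p [544.4 271.7 208.5] q [ 0.44  0.41  1.68 -0.    1.05  0.61] F [0.2 0.2 0.9] w 59.3 g 30.0
tilt/yaw_y [ 0.001  0.001 -1.   ] -9.54
tool delta [-2.3 -1.9 14.8]
```

Settled readings show the earlier offset was motion transient.

```bash
python3 -m pendant '{"grip":[-1,-1,-1,-1,-1,-1,-1,-1],"linear":[[-1,-1,2],[-1,-1,3],[0,0,3],[0,0,2],[0,0,2],[0,0,1],[0,0,0],[0,0,0]],"angular":[[0,0,0],[0,0,0],[0,0,0],[0,0,0],[0,0,0],[0,0,0],[0,0,0],[0,0,0]]}'
python3 -c "
from h import *
st([542.2,269.7,193.7])"
```

```text
t: 14.6
ee_pos: [541.6, 269.9, 194.6]
orientation: [-2.398, -2.029, 0.0]
ft_force: [0.3, 0.3, -0.1]
width: 59.4
grasp_force: 30.0
t 14.6 p [541.6 269.9 194.6] q [0.44 0.43 1.7  0.   1.02 0.61] F [ 0.3  0.3 -0.1] w 59.4 g 30.0
tilt/yaw_y [-0. -0. -1.] -9.54
tool delta [-0.1  0.6  0.9]
```

```bash
python3 -m pendant '{"grip":[-1,-1,-1,-1],"linear":[[0,0.5,0.5],[0,0,0.5],[0,0,0],[0,0,0]],"angular":[[0,0,0],[0,0,0],[0,0,0],[0,0,0]]}'
python3 -m pendant '{"grip":[-1,-1,-1],"linear":[[0,0,0.5],[0,0,0],[0,0,0]],"angular":[[0,0,0],[0,0,0],[0,0,0]]}'
```

```text
t: 14.93
ee_pos: [542.2, 269.8, 193.8]
orientation: [2.398, 2.029, 0.0]
ft_force: [0.3, 0.3, 0.4]
width: 59.4
grasp_force: 30.0
t: 15.18
ee_pos: [542.2, 269.8, 193.7]
orientation: [2.398, 2.029, 0.001]
ft_force: [-1.3, -0.6, 5.1]
width: 59.1
grasp_force: 30.0
```

The upward force of about 5 N shows the dish is seated on the stage. Release and rise.

```bash
python3 -m pendant '{"grip":[0.5,1,1,1,1,1,1],"linear":[[0,0,0],[0,0,0],[0,0,0],[0,0,0],[0,0,0],[0,0,0],[0,0,0]],"angular":[[0,0,0],[0,0,0],[0,0,0],[0,0,0],[0,0,0],[0,0,0],[0,0,0]]}'
python3 -m pendant '{"grip":[1,1,1,1,1,1],"linear":[[0,0,-5],[0,0,-15],[0,0,-25],[0,0,-30],[0,0,-20],[0,0,0]],"angular":[[0,0,0],[0,0,0],[0,0,0],[0,0,0],[0,0,0],[0,0,0]]}'
python3 -m pendant '{"grip":[1,1,1,1,1,1,1,1,1,1],"linear":[[-15,0,0],[-30,0,0],[-35,0,0],[-35,0,0],[-35,0,0],[-30,0,0],[-20,0,0],[-10,0,0],[0,0,0],[0,0,0]],"angular":[[0,0,0],[0,0,0],[0,0,0],[0,0,0],[0,0,0],[0,0,0],[0,0,0],[0,0,0],[0,0,0],[0,0,0]]}'
python3 - <<'E'
from h import *
st()
t=ctrl.get_image('top')[:,:,::-1];s=ctrl.get_image('side')[:,:,::-1]
cv2.imwrite('pics/c6.png',np.hstack([cv2.resize(s[110:220,230:350],(390,358)),cv2.resize(t[150:310,80:250],(380,358))]))
E
```

```text
t: 15.77
ee_pos: [542.1, 269.7, 193.1]
orientation: [2.398, 2.029, -0.0]
ft_force: [0.3, 0.3, 0.1]
width: 87.6
grasp_force: 0.0
t: 16.27
ee_pos: [544.4, 270.8, 293.6]
orientation: [2.397, 2.028, 0.013]
ft_force: [-0.1, -0.3, 0.6]
width: 87.8
grasp_force: 0.0
t: 17.1
ee_pos: [507.0, 62.5, 287.7]
orientation: [-2.399, -2.027, 0.001]
ft_force: [0.2, -0.3, -0.0]
width: 87.8
grasp_force: 0.0
t 17.1 p [507.   62.5 287.7] q [0.1  0.18 1.81 0.   1.15 0.27] F [ 0.2 -0.3 -0. ] w 87.8 g 0.0
tilt/yaw_y [-0.001  0.    -1.   ] -9.61
```

View pics/c6.png

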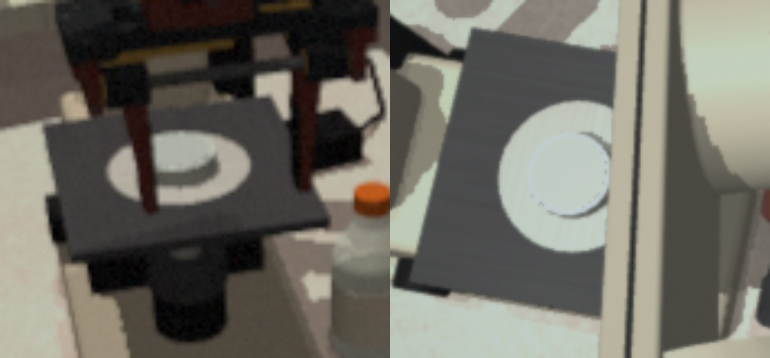

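The dish lies flat on the bright disc (right crop (568,174), picture about (159.6,227.8)), fully released. One numeric check of the centring follows.

```bash
python3 - <<'E'
from h import *
print(ray('top',(159.6,227.8),205),ray('top',(162.4,228.45),190))
E
```

```text
[539.6790803  269.59090257 205.        ] [541.42669875 269.67979848 190.        ]
```

```bash
python3 -c "
from workcell import ctrl
print(ctrl.close_job())"
```

```text
the job is handed in; nothing more can be done
None
```

The delivered dish is on the microscope stage, flat and released about 2 mm from the window centre by camera; the slide is back out, the other two dishes are in the magazine, and the job is handed in (it returned no verdict).

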